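# Run a fingertip along a curved bump strip

### The job

Check the newly fitted curved yellow bump strip on the plywood board: with the gripper's fingers closed, press the strip down lightly from above at its end beside the green marker, then slide the fingertips along the whole curve to the end beside the red marker, keeping the strip slightly pressed in all the way without lifting off and never pushing it down to its stop. Finish while still holding it lightly pressed at the red marker's end. Do not pinch the strip between the fingers, and leave the pliers, the screwdriver and the cork block where they lie.

Things in the scene. Friction and masses are not known exactly. Their poses are not given: they have to be found in the camera images.
- bumper_board: Plywood board 110 x 330 x 12 mm, fixed to the bench, carrying the strip on a flat aluminium strip (26 mm wide, 5 mm thick) and a small grey box (32 x 56 mm, top 30 mm above the bench, 34 mm to -x of the board's centre). Origin: centre of its underside, on the bench. x: across the board, from the strip's hollow side to its bulging side; y: along the board's length; z up.
- strip (a joint): How far the yellow strip is pressed down, m: 0 = fully up, 0.010 = down on its stop. The whole strip moves straight down, wherever it is pressed, against a spring (about 1.6 N to start it moving, about 3 N at 4 mm, 5 N at 10 mm), and comes up again by itself. Counted as lightly pressed from 0.001 to 0.008; 0.004 to 0.005 is a good value.
- strip_mid (a point): Middle of the yellow strip's top face (46 mm above the bench when not pressed; goes down with the strip). The strip is a bar 16 mm wide and 16 mm high with a flat level top and dark bands on its sides, bent in plan to a circular arc of 180 mm centre-line radius; arc length 270 mm (0.75 rad either side of the middle as seen from point arc_center), bulging to the board's +x.
- strip_end_a (a point): Centre line of the strip's top face at its end on the board's +y side (then a black end cap, 4 mm more). Which end is the green one varies: see the markers.
- strip_end_b (a point): The same at its end on the board's -y side.
- arc_center (a point): Centre of the arc, at the height of the unpressed top face, 156 mm from the board's centre along the board's -x; fixed to the board. All points of the strip's centre line are 180 mm from it horizontally.
- green_marker: Green round marker, 24 mm across and 10 mm high, fixed on the board (its top 22 mm above the bench) 28 mm past one end of the strip, in line with it: the tracing starts at this end. Origin: centre of its underside.
- red_marker: Red round marker of the same size at the other end of the strip: the tracing finishes at this end.
- pliers: Pliers with red handles, 53 x 174 x 13 mm, lying behind the board; leave alone. Origin: centre of the underside.
- screwdriver: Screwdriver with a red handle, 29 x 198 x 28 mm, lying off the board's -y end; leave alone. Origin: centre of the underside.
- cork_block: Cork sanding block, 58 x 110 x 30 mm, lying off the board's +y end; leave alone. Origin: centre of the underside.

How it is judged:
By the outcome, as a careful person would: the job done as asked, in the order asked, and still so for the second after the job is handed in, while the arm keeps its last pose, push and grip.
It also fails if it takes over 45 s, if anything falls off the work surface, if the arm or the gripper's body presses on something with over 40 N, if the wrist force passes 120 N, or if a joint passes its speed limit or range.

### The arm

A 6-joint arm with a two-finger parallel gripper is mounted at the origin on a cart in front of the work surface, level with it; the furniture and walls round the work are solid. World frame = base frame: x ahead of the robot, y to its left, z up, the work surface at z = 0. Lengths are in m, angles in degrees, forces in N, time in s.
With the tool pointing down it reaches from about 0.4 to 0.825 m from the base axis. Payload 7 kg.
Tool frame: the origin (TCP) lies between the finger pads, 19 mm behind the fingertips; this is the grasp point; z points along the fingers, y is the line along which they close (so a half turn about z gives the same grasp; the last joint's range is limited). The gripper opens to 88 mm and grips with 3 to 60 N. Pads are 19 mm wide; open, the fingers measure 130 mm over their backs; the gripper's body (78 mm by 193 mm) begins 47 mm behind the grasp point.
Start: joints at [-52.42, 20.546, 0.682, 0, -70.136, -16.507], TCP at [0.243, -0.63, 0.245] pointing down, gripper open.
Joint ranges: [-176.03, 176.03], [-82.01, 121.73], [-58.28, 71.71], [-173.87, 95.51], [-174.79, -0.11], [-173.66, 173.66]. Speed limits (degrees/s): [136.94, 136.94, 172.46, 180, 180, 180].

### API

Orientations are given as [roll, pitch, yaw] about the fixed x, y, z axes, in that order (R = Rz(yaw) Ry(pitch) Rx(roll)).
In Python, from plant import ctrl gives the robot as it stands.
- The arm moves only by the tool apply_moves, never from a script. Its argument "deltas" is a list of rows, each an object with "fingers": the finger opening in mm, from 0 to 87.6; "delta_pos": the shift along the tool's x, y, z in mm, a list of three; "angular": the turn, a rotation vector about the tool's x, y, z in degrees, a list of three. A call has 1 to 10 rows; each row is the pose to reach, as a shift and turn from the pose commanded when the call began, along the tool's axes at that moment; what a row does not reach only later rows make up. A row lasts 1/10 s, in which the tool goes at most 50 mm and 8.59 degrees, less where a joint would pass 70% of its speed; a pose out of reach is approached as far as the arm can. A call with a gripper value outside its range is refused whole. The fingers move at their own pace and stop on an object; the grip force is fixed at half the most. Time passes only in rows, so rows that repeat a pose let the fingers close. It gives the time, the measured TCP pose, the force, the opening and the grip force at its end, in the units of the state.
- ctrl.get_obs(): the state, without advancing time (a new reading comes with each control period).
- ctrl.snapshot(name): name is "side" or "top"; returns the picture (420x560x3 uint8, red, green, blue); there is no depth.
- ctrl.camera_params(name): a dict with "fx", "fy", "cx", "cy" (pixels), "dist_coeffs" ([k1, k2, p1, p2, k3] as OpenCV has them; the pictures are not rectified), "cam_to_world" (4x4, takes a point from camera to world coordinates). Camera axes: x right, y up, looking along -z (the intrinsics and any distortion apply to the point x, -y, -z); pixel columns grow to the right and rows downward; lengths in m; the calibration is good to about 2 mm. A picture is of the moment at which its call begins. camera_params takes no time and is no camera call.
- ctrl.close_job(): hands the job in; it is judged then, once.
The state is a dict: "clock": time; "joint_pos": joint angles; "qvel": joint speeds; "tau": joint torques, N m; "tool_pos": TCP position; "orientation": TCP orientation; "force": force on the tool from outside, world axes, zero at the start; "moment": the same for the moment, N m; "opening": finger opening in m; "gripper_force": force on a finger pad.
Only numpy, scipy, OpenCV 4.12 (cv2) and the standard library are available. Lean on these libraries where they do the work, as an engineer would, in place of code of your own. Each camera call takes 0.05 s, during which the arm holds its last target. There are 200 camera calls.

## Working session

There is one attempt and no reset: what is moved stays moved. The work goes in short steps, Python scripts to look and compute and a tool call to move; the robot and the scene stay as the last step left them, time stands still between calls to the robot, and variables do not carry over. Pictures are saved under pics/ and viewed, at most 10 in all, crops included, and the job is handed in when it is done.

Besides the shell and the picture viewer there is one more tool, called after "Call:" as a command line: name --argument value ..., lists and objects as JSON in quotes. apply_moves: Moves the arm, as the interface text tells. Its arguments: {"type":"object","properties":{"deltas":{"type":"array"}},"required":["deltas"]}

```bash
mkdir -p pics; python3 - <<'E'
from plant import ctrl
import cv2,numpy as np
np.set_printoptions(precision=4,suppress=True)
for n in("top","side"):
    cv2.imwrite(f"pics/{n}0.png",ctrl.snapshot(n)[:,:,::-1]);p=ctrl.camera_params(n);print(n,p)
print(ctrl.get_obs())
E
```

```text
top {'fx': 468.37506281420946, 'fy': 468.37506281420946, 'cx': 276.8091958529116, 'cy': 212.8360636089557, 'dist_coeffs': array([0.0269, 0.    , 0.    , 0.    , 0.    ]), 'cam_to_world': array([[ 0.0208,  0.9885, -0.1497,  0.3334],
       [-0.9998,  0.0204, -0.0042, -0.0133],
       [-0.001 ,  0.1498,  0.9887,  1.2118],
       [ 0.    ,  0.    ,  0.    ,  1.    ]])}
side {'fx': 520.2731191491666, 'fy': 520.2731191491666, 'cx': 274.1837822991753, 'cy': 204.1115184142649, 'dist_coeffs': array([0.0666, 0.    , 0.    , 0.    , 0.    ]), 'cam_to_world': array([[ 0.1535,  0.5671, -0.8092, -0.533 ],
       [-0.9881,  0.0994, -0.1178, -0.155 ],
       [ 0.0136,  0.8176,  0.5756,  0.7992],
       [ 0.    ,  0.    ,  0.    ,  1.    ]])}
{'clock': 0.1, 'joint_pos': array([-52.4204,  20.5879,   0.6392,  -0.018 , -70.1356, -16.5063]), 'qvel': array([-0.0039, -0.0974,  0.2038,  0.1438, -0.1208,  0.0325]), 'tau': array([  0.0004, -58.4165,  29.3753,   7.0154,   0.0102,  -0.0001]), 'tool_pos': array([ 0.2425, -0.6295,  0.2445]), 'orientation': array([ 179.9143,   -0.0077, -158.9328]), 'force': array([-0.5181, -0.159 ,  0.7076]), 'moment': array([ 0.0256, -0.0597,  0.0532]), 'gripper_force': 0.0, 'opening': 0.08730288381099213}
```

View pics/top0.png

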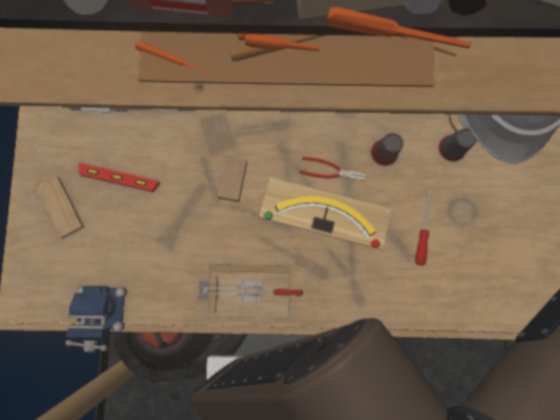

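View pics/side0.png

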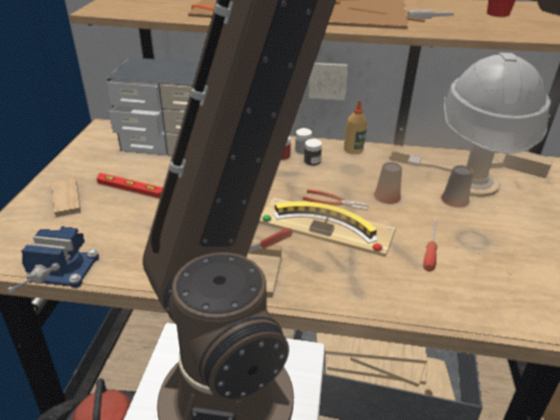

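The top view shows the green marker at about (268,215) and the red one at (375,243). The strip's arc between them bulges away from the robot, so green is on the +y side. Next I fit the board pose from both cameras.

```bash
cat > h.py <<'E'
import cv2,numpy as np
from plant import ctrl
np.set_printoptions(precision=4,suppress=True)
P={n:ctrl.camera_params(n) for n in("top","side")}
def proj(n,X):
    p=P[n];M=np.linalg.inv(np.array(p["cam_to_world"]));c=np.atleast_2d(X)@M[:3,:3].T+M[:3,3]
    c=c*[1,-1,-1];K=np.array([[p["fx"],0,p["cx"]],[0,p["fy"],p["cy"]],[0,0,1]])
    return cv2.projectPoints(c,np.zeros(3),np.zeros(3),K,np.array(p["dist_coeffs"]))[0][:,0]
def world(q,pts):
    c,s=np.cos(q[2]),np.sin(q[2]);R=np.array([[c,-s,0],[s,c,0],[0,0,1]])
    return np.atleast_2d(pts)@R.T+[q[0],q[1],0]
def arc(t,r=.18,z=.046): t=np.atleast_1d(t);return np.c_[-.156+r*np.cos(t),r*np.sin(t),0*t+z]
E
cat > fit.py <<'E'
from h import *
from scipy.optimize import least_squares
box={"top":(255,175,400,260),"side":(250,190,405,260)}
obs={}
for n in P:
    im=cv2.imread(f"pics/{n}0.png");x0,y0,x1,y1=box[n]
    h=cv2.cvtColor(im,cv2.COLOR_BGR2HSV).astype(int);H,S,V=h[...,0],h[...,1],h[...,2]
    m={"g":(abs(H-65)<25)&(S>110),"r":((H<6)|(H>172))&(S>150),"y":(abs(H-26)<6)&(S>180)&(V>170)}
    for k in m:
        a=np.zeros(H.shape,bool);a[y0:y1,x0:x1]=m[k][y0:y1,x0:x1]
        if k=="r": a[:,:365]=0; a[:232]=0
        v,u=np.nonzero(a);obs[n,k]=np.array([u.mean(),v.mean()]);print(n,k,len(u),obs[n,k],u.min(),u.max(),v.min(),v.max())
th=np.linspace(0,2*np.pi,24)
def sil(n,q,s):  # marker silhouette centroid
    t=s*(.75);e=arc(t)[0]+.028*s*np.array([-np.sin(t)*s*s,np.cos(t),0])*1
    ring=np.c_[e[0]+.012*np.cos(th),e[1]+.012*np.sin(th)]
    X=np.r_[np.c_[ring,0*th+.012],np.c_[ring,0*th+.022]]
    hl=cv2.convexHull(proj(n,world(q,X)).astype(np.float32));M=cv2.moments(hl);return np.array([M["m10"],M["m01"]])/M["m00"]
g=np.linspace(-.75,.75,61)
def ymodel(n,q): return np.mean([proj(n,world(q,arc(g,r))).mean(0) for r in(.172,.18,.188)],0)
def res(q,cams=("top","side")):
    return np.concatenate([np.r_[sil(n,q,1)-obs[n,"g"],sil(n,q,-1)-obs[n,"r"]] for n in cams])
for cams in(("top",),("side",),("top","side")):
    s=least_squares(res,[.5,-.1,-.2],args=(cams,));q=s.x;print(cams,q,s.fun)
    for n in cams:print(" y diff",n,ymodel(n,q)-obs[n,"y"])
np.save("q.npy",q)
for n in P:
    im=cv2.imread(f"pics/{n}0.png");x0,y0,x1,y1=box[n];x0-=10;y0-=10;k=4
    c=cv2.resize(im[y0:y1+10,x0:x1+10],None,fx=k,fy=k,interpolation=cv2.INTER_CUBIC)
    for r in(.172,.188): cv2.polylines(c,[((proj(n,world(q,arc(g,r)))-[x0-.5,y0-.5])*k).astype(int)],False,(255,0,0),1)
    cv2.imwrite(f"pics/{n}_fit.png",c); exec("A=c" if n=="top" else "B=c")
w=max(A.shape[1],B.shape[1]);pad=lambda c:cv2.copyMakeBorder(c,0,0,0,w-c.shape[1],cv2.BORDER_CONSTANT)
c=np.vstack([pad(A),pad(B)]);f=min(800/c.shape[1],600/c.shape[0]);cv2.imwrite("pics/fit.png",cv2.resize(c,None,fx=f,fy=f,interpolation=cv2.INTER_AREA))
E
python3 fit.py
```

```text
top g 17 [268.     214.6471] 266 270 213 217
top r 40 [374.95  243.175] 372 378 240 246fit.py:12: RuntimeWarning: Mean of empty slice.
  v,u=np.nonzero(a);obs[n,k]=np.array([u.mean(),v.mean()]);print(n,k,len(u),obs[n,k],u.min(),u.max(),v.min(),v.max())
  ret = ret.dtype.type(ret / rcount)
Traceback (most recent call last):
  File "fit.py", line 12, in <module>
    v,u=np.nonzero(a);obs[n,k]=np.array([u.mean(),v.mean()]);print(n,k,len(u),obs[n,k],u.min(),u.max(),v.min(),v.max())
                                                                                       ~~~~~^^
ValueError: zero-size array to reduction operation minimum which has no identity
```

```bash
sed -i 's/(abs(H-26)<6)&(S>180)&(V>170)/(abs(H-25)<6)\&(S>180)\&(V>150)/; s/V>150/V>0.75*np.percentile(V[(abs(H-25)<6)\&(S>180)],95)/' fit.py; python3 - <<'E'
import cv2
h=cv2.cvtColor(cv2.imread("pics/top0.png"),cv2.COLOR_BGR2HSV)
print([h[198,x].tolist() for x in (315,320)], h[196:204,320].tolist(),h[175:260,255:400].reshape(-1,3)[:,1].max())
E
python3 fit.py
```

```text
[[23, 173, 212], [23, 169, 210]] [[21, 125, 190], [23, 151, 202], [23, 169, 210], [24, 174, 212], [24, 175, 211], [23, 174, 208], [23, 163, 192], [22, 107, 169]] 188Traceback (most recent call last):
  File "fit.py", line 8, in <module>
    m={"g":(abs(H-65)<25)&(S>110),"r":((H<6)|(H>172))&(S>150),"y":(abs(H-25)<6)&(S>180)&(V>0.75*np.percentile(V[(abs(H-25)<6)&(S>180)],95))}
                                                                                                ~~~~~~~~~~~~~^^^^^^^^^^^^^^^^^^^^^^^^^^^^^
    return _quantile_unchecked(
        a, q, axis, out, overwrite_input, method, keepdims, weights)
    return _ureduce(a,
                    func=_quantile_ureduce_func,
    ...<5 lines>...
                    overwrite_input=overwrite_input,
                    method=method)
    r = func(a, **kwargs)
    result = _quantile(arr,
                       quantiles=q,
    ...<2 lines>...
                       out=out,
                       weights=wgt)
    previous = arr[previous_indexes]
               ~~~^^^^^^^^^^^^^^^^^^
IndexError: index 0 is out of bounds for axis 0 with size 0
```

```bash
sed -i 's/"y":.*}$/"y":(abs(H-24)<6)\&(S>130)\&(V>150)}/' fit.py; python3 fit.py
```

```text
top g 17 [268.     214.6471] 266 270 213 217
top r 40 [374.95  243.175] 372 378 240 246
top y 712 [328.4059 207.7107] 276 374 196 233
side g 18 [266.2778 217.4444] 264 269 216 219
side r 39 [376.7436 246.5641] 373 380 244 249
side y 497 [327.4205 210.9376] 276 375 201 231
('top',) [ 0.5175 -0.1335 -0.2396] [-0.5976 -0.1107  0.8437 -0.0469]
 y diff top [-1.093   0.5238]
('side',) [ 0.5138 -0.1317 -0.2475] [-0.7382 -0.3673  0.6414  0.2663]
 y diff side [-0.1392 -0.1385]
('top', 'side') [ 0.5164 -0.132  -0.245 ] [-1.2142 -0.0003  0.0851  0.6437 -0.4754 -0.8632  0.8399 -0.4919]
 y diff top [-1.6916  0.9543]
 y diff side [ 0.0395 -0.7282]
```

View pics/fit.png

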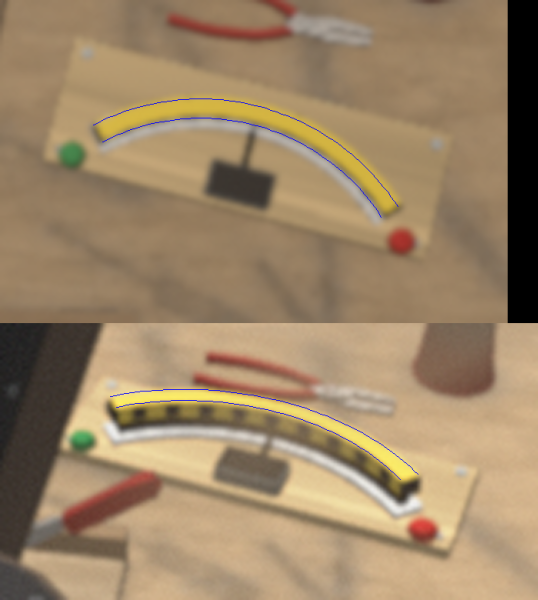

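```bash
cat >> fit.py <<'E'
def res2(q): return np.r_[res(q),*[1.5*(ymodel(n,q)-obs[n,"y"]) for n in P]]
s=least_squares(res2,q);q=s.x;print("joint",q,s.fun);np.save("q.npy",q)
E
python3 fit.py|tail -2
cat >> h.py <<'E'
from scipy.spatial.transform import Rotation as Ro
def tool(dw,ypr):  # world shift -> tool axes mm
    return Ro.from_euler("xyz",ypr,degrees=True).inv().apply(dw)*1000
E
python3 - <<'E'
from h import *
q=np.load("q.npy");print(np.degrees(q[2]))
for t in(.75,.5,.25,0,-.25,-.5,-.75):print(t,world(q,arc(t)))
e=world(q,arc(.75))[0];print(tool(e+[0,0,.019+.04]-[.243,-.63,.245],[180,0,-158.93]))
E
```

```text
joint [ 0.5167 -0.1334 -0.2467] [-0.6486 -0.1871  0.6059  0.6422  0.1234 -0.9247  1.4138 -0.4379 -1.6597
  1.3009  0.9648 -1.0892]
-14.135080893284623
0.75 [[ 0.5231 -0.0085  0.046 ]]
0.5 [[ 0.5396 -0.0502  0.046 ]]
0.25 [[ 0.5454 -0.0947  0.046 ]]
0 [[ 0.5399 -0.1393  0.046 ]]
-0.25 [[ 0.5236 -0.1811  0.046 ]]
-0.5 [[ 0.4975 -0.2176  0.046 ]]
-0.75 [[ 0.4631 -0.2465  0.046 ]]
[-484.7826  479.2638  140.    ]
```

Call:
apply_moves --deltas '[{"fingers":0,"delta_pos":[-15,15,0],"angular":[0,0,-4]},{"fingers":0,"delta_pos":[-40,40,0],"angular":[0,0,-10]},{"fingers":0,"delta_pos":[-65,65,0],"angular":[0,0,-16]},{"fingers":0,"delta_pos":[-90,90,0],"angular":[0,0,-22]},{"fingers":0,"delta_pos":[-115,115,0],"angular":[0,0,-28]},{"fingers":0,"delta_pos":[-140,140,0],"angular":[0,0,-34]},{"fingers":0,"delta_pos":[-165,165,0],"angular":[0,0,-40]},{"fingers":0,"delta_pos":[-190,190,0],"angular":[0,0,-45]},{"fingers":0,"delta_pos":[-215,215,0],"angular":[0,0,-50]},{"fingers":0,"delta_pos":[-240,240,0],"angular":[0,0,-55]}]'

```text
clock: 1.1
tool_pos: [0.3805, -0.3182, 0.2452]
orientation: [180.0, 0.0, -103.7]
force: [1.0, -0.0, -0.4]
opening: 0.0134
gripper_force: 0.0
```

```bash
python3 - <<'E'
from h import *
o=ctrl.get_obs();q=np.load("q.npy");e=world(q,arc(.75))[0]
c=np.array([.243,-.63,.245])+Ro.from_euler("xyz",[180,0,-158.93],degrees=True).apply([-.24,.24,0])
print(o["clock"],o["tool_pos"],c,o["orientation"],o["force"],o["opening"]);print(tool(e+[0,0,.059]-c,[180,0,-103.93]))
E
```

```text
1.1 [ 0.3805 -0.3182  0.2452] [ 0.3807 -0.3198  0.245 ] [ 179.9842    0.0088 -103.7269] [ 1.0454 -0.0143 -0.3976] 0.01335228564764823
[-336.395   -63.2781  140.    ]
```

Call:
apply_moves --deltas '[{"fingers":0,"delta_pos":[-40,-8,0],"angular":[0,0,0]},{"fingers":0,"delta_pos":[-80,-15,0],"angular":[0,0,0]},{"fingers":0,"delta_pos":[-120,-23,0],"angular":[0,0,0]},{"fingers":0,"delta_pos":[-160,-30,10],"angular":[0,0,0]},{"fingers":0,"delta_pos":[-200,-38,25],"angular":[0,0,0]},{"fingers":0,"delta_pos":[-240,-45,45],"angular":[0,0,0]},{"fingers":0,"delta_pos":[-275,-52,70],"angular":[0,0,0]},{"fingers":0,"delta_pos":[-305,-57,95],"angular":[0,0,0]},{"fingers":0,"delta_pos":[-325,-61,120],"angular":[0,0,0]},{"fingers":0,"delta_pos":[-336,-63,140],"angular":[0,0,0]}]'

```text
clock: 2.1
tool_pos: [0.5224, -0.0071, 0.1037]
orientation: [179.9, -0.0, -103.8]
force: [0.1, -0.4, 0.0]
opening: 0.0004
gripper_force: 0.0
```

```bash
python3 - <<'E'
from h import *
q=np.load("q.npy");o=ctrl.get_obs();print(o["clock"],o["tool_pos"],o["orientation"],o["force"],o["opening"])
tp=o["tool_pos"]-[0,0,.019];g=np.linspace(-.75,.75,61);out=[]
for n in P:
    im=ctrl.snapshot(n)[:,:,::-1].copy();u=proj(n,tp)[0];print(n,u)
    x0,y0=int(u[0])-40,int(u[1])-50;c=cv2.resize(im[y0:y0+130,x0:x0+170],None,fx=2.3*1.95,fy=2.3*1.95*.9999)[:, :]
    k=4.485
    for r in(.172,.188): cv2.polylines(c,[((proj(n,world(q,arc(g,r)))-[x0-.5,y0-.5])*k).astype(int)],False,(255,0,0),1)
    cv2.circle(c,tuple(((u-[x0-.5,y0-.5])*k).astype(int)),4,(255,255,0),1);out.append(c)
c=np.vstack(out);f=600/c.shape[0];cv2.imwrite("pics/near.png",cv2.resize(c,None,fx=f,fy=f))
print(ctrl.get_obs()["force"])
E
```

```text
2.1 [ 0.5224 -0.0071  0.1037] [ 179.9417   -0.0289 -103.8439] [ 0.0668 -0.4353  0.0356] 0.0003986856087201167
top [276.3771 205.3967]
side [276.6592 192.3242]
[-1.1198  0.2225 -0.3692]
```

View pics/near.png

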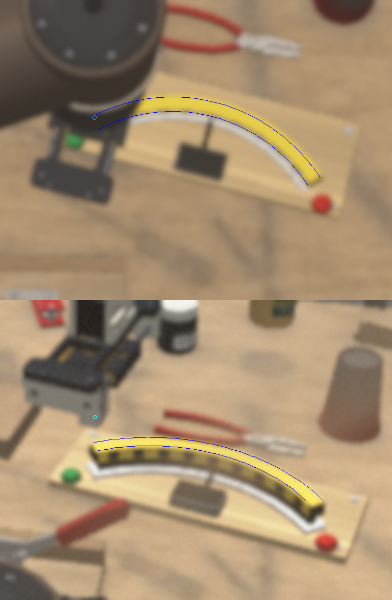

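The near view shows the closed fingertips right above the green end (side view, circle at (95,417)), and the fitted arc overlays the strip well. I descend to just above contact.

Call:
apply_moves --deltas '[{"fingers":0,"delta_pos":[0,0,8],"angular":[0,0,0]},{"fingers":0,"delta_pos":[0,0,18],"angular":[0,0,0]},{"fingers":0,"delta_pos":[0,0,28],"angular":[0,0,0]},{"fingers":0,"delta_pos":[0,0,35],"angular":[0,0,0]},{"fingers":0,"delta_pos":[0,0,38],"angular":[0,0,0]},{"fingers":0,"delta_pos":[0,0,38],"angular":[0,0,0]},{"fingers":0,"delta_pos":[0,0,38],"angular":[0,0,0]},{"fingers":0,"delta_pos":[0,0,38],"angular":[0,0,0]}]'

```text
clock: 3.0
tool_pos: [0.5226, -0.0086, 0.0677]
orientation: [-180.0, 0.0, -103.9]
force: [-0.6, 0.2, 1.0]
opening: 0.0002
gripper_force: 0.0
```

```bash
python3 - <<'E'
from h import *
for i in range(3):
    o=ctrl.get_obs();print(o["clock"],o["tool_pos"]*1000,o["force"],o["moment"]);
    if i<2: ctrl.snapshot("side")
E
```

```text
3.0 [522.6378  -8.5699  67.7352] [-0.5669  0.2316  1.0144] [-0.0037  0.0886  0.0038]
3.05 [522.635   -8.5632  67.7359] [-0.1539  0.4422 -0.2852] [ 0.0937  0.0794 -0.0368]
3.1 [522.5719  -8.5585  67.7164] [-0.1796 -0.076   0.4113] [0.038  0.0661 0.0072]
```

Call:
apply_moves --deltas '[{"fingers":0,"delta_pos":[0,0,1],"angular":[0,0,0]},{"fingers":0,"delta_pos":[0,0,2],"angular":[0,0,0]},{"fingers":0,"delta_pos":[0,0,3],"angular":[0,0,0]},{"fingers":0,"delta_pos":[0,0,4],"angular":[0,0,0]},{"fingers":0,"delta_pos":[0,0,5],"angular":[0,0,0]},{"fingers":0,"delta_pos":[0,0,6],"angular":[0,0,0]},{"fingers":0,"delta_pos":[0,0,6],"angular":[0,0,0]},{"fingers":0,"delta_pos":[0,0,6],"angular":[0,0,0]}]'

```text
clock: 3.9
tool_pos: [0.5224, -0.0086, 0.0614]
orientation: [-180.0, 0.0, -103.9]
force: [-1.1, 1.0, 2.7]
opening: 0.0003
gripper_force: 1.5
```

```bash
cat > rd.py <<'E'
from h import *
import sys
q=np.load("q.npy");F=[];Z=[]
for i in range(int(sys.argv[1])):
    o=ctrl.get_obs();F.append(o["force"]);Z.append(o["tool_pos"]*1000);ctrl.snapshot("side")
d=np.mean(Z,0)/1000-world(q,[-.156,0,0])[0];a=np.arctan2(d[1],d[0])-q[2]
print(o["clock"],np.mean(Z,0),"F",np.mean(F,0),"tip",np.mean(Z,0)[2]-19,"theta",a,"r",np.hypot(d[0],d[1])*1000)
E
python3 rd.py 6
```

```text
4.15 [522.4193  -8.6061  61.4284] F [-0.7422  0.9798  2.8789] tip 42.42839563960141 theta 0.7512141412008128 r 179.37532068254103
```

```bash
python3 - <<'E'
from h import *
q=np.load("q.npy");T=.75-.025*np.arange(61);W=world(q,arc(T))
D=np.round(tool(W-W[0],[180,0,-103.93]),1)
for k in range(6):
    print(k,[[round(float(v),1) for v in (D[k*10+i]-D[k*10])[:2]] for i in range(1,11)])
E
```

```text
0 [[3.3, -3.0], [6.8, -5.9], [10.2, -8.8], [13.8, -11.5], [17.4, -14.2], [21.1, -16.8], [24.9, -19.3], [28.7, -21.6], [32.6, -23.9], [36.5, -26.1]]
1 [[4.0, -2.1], [8.0, -4.1], [12.1, -6.0], [16.2, -7.8], [20.4, -9.5], [24.6, -11.1], [28.9, -12.5], [33.1, -13.9], [37.5, -15.2], [41.8, -16.3]]
2 [[4.4, -1.1], [8.8, -2.0], [13.2, -2.8], [17.7, -3.5], [22.1, -4.1], [26.6, -4.6], [31.1, -5.0], [35.6, -5.3], [40.1, -5.4], [44.6, -5.5]]
3 [[4.5, 0.1], [9.0, 0.3], [13.5, 0.6], [17.9, 1.0], [22.4, 1.5], [26.9, 2.2], [31.3, 2.9], [35.7, 3.8], [40.1, 4.7], [44.5, 5.8]]
4 [[4.3, 1.2], [8.6, 2.5], [12.9, 3.9], [17.1, 5.4], [21.4, 7.0], [25.5, 8.7], [29.6, 10.5], [33.7, 12.4], [37.7, 14.5], [41.7, 16.6]]
5 [[3.9, 2.2], [7.8, 4.5], [11.6, 6.9], [15.3, 9.4], [19.0, 12.0], [22.6, 14.7], [26.1, 17.5], [29.6, 20.4], [33.0, 23.3], [36.3, 26.4]]
```

Call:
apply_moves --deltas '[{"fingers":0,"delta_pos":[3.3,-3.0,0.4],"angular":[0,0,0]},{"fingers":0,"delta_pos":[6.8,-5.9,0.5],"angular":[0,0,0]},{"fingers":0,"delta_pos":[10.2,-8.8,0.5],"angular":[0,0,0]},{"fingers":0,"delta_pos":[13.8,-11.5,0.5],"angular":[0,0,0]},{"fingers":0,"delta_pos":[17.4,-14.2,0.5],"angular":[0,0,0]},{"fingers":0,"delta_pos":[21.1,-16.8,0.5],"angular":[0,0,0]},{"fingers":0,"delta_pos":[24.9,-19.3,0.5],"angular":[0,0,0]},{"fingers":0,"delta_pos":[28.7,-21.6,0.5],"angular":[0,0,0]},{"fingers":0,"delta_pos":[32.6,-23.9,0.5],"angular":[0,0,0]},{"fingers":0,"delta_pos":[36.5,-26.1,0.5],"angular":[0,0,0]}]'

```text
clock: 5.2
tool_pos: [0.539, -0.0507, 0.0609]
orientation: [-180.0, 0.0, -103.9]
force: [-0.8, 2.7, 3.6]
opening: 0.0005
gripper_force: 1.6
```

```bash
python3 rd.py 4
```

```text
5.35 [539.0999 -50.9912  60.909 ] F [-0.0768 -0.4074  2.9689] tip 41.908950841581586 theta 0.49652122650486363 r 179.27282339041815
```

Call:
apply_moves --deltas '[{"fingers":0,"delta_pos":[4.0,-2.1,0.1],"angular":[0,0,0]},{"fingers":0,"delta_pos":[8.0,-4.1,0.2],"angular":[0,0,0]},{"fingers":0,"delta_pos":[12.1,-6.0,0.2],"angular":[0,0,0]},{"fingers":0,"delta_pos":[16.2,-7.8,0.2],"angular":[0,0,0]},{"fingers":0,"delta_pos":[20.4,-9.5,0.2],"angular":[0,0,0]},{"fingers":0,"delta_pos":[24.6,-11.1,0.2],"angular":[0,0,0]},{"fingers":0,"delta_pos":[28.9,-12.5,0.2],"angular":[0,0,0]},{"fingers":0,"delta_pos":[33.1,-13.9,0.2],"angular":[0,0,0]},{"fingers":0,"delta_pos":[37.5,-15.2,0.2],"angular":[0,0,0]},{"fingers":0,"delta_pos":[41.8,-16.3,0.2],"angular":[0,0,0]}]'

```text
clock: 6.4
tool_pos: [0.5447, -0.0952, 0.0607]
orientation: [-180.0, 0.0, -103.9]
force: [-0.3, 2.1, 3.2]
opening: 0.0003
gripper_force: 1.6
```

```bash
python3 rd.py 3; python3 - <<'E'
from h import *
im=ctrl.snapshot("side")[150:270,230:400,::-1];cv2.imwrite("pics/mid.png",cv2.resize(im,None,fx=4,fy=4,interpolation=cv2.INTER_CUBIC))
E
```

```text
6.5 [544.6865 -95.5144  60.679 ] F [ 0.3061 -0.1325  2.7696] tip 41.679016023326675 theta 0.24557685469051108 r 179.29451096713848
```

View pics/mid.png

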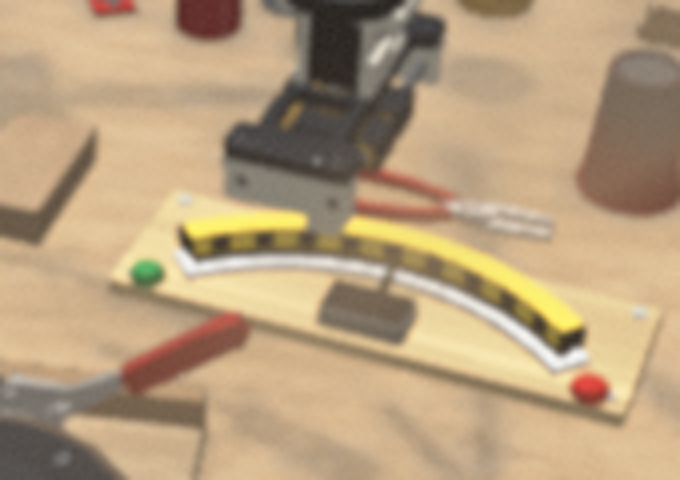

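The side view shows the fingertip at (330,220) sitting on the strip and covering its width. The tip is 4.3 mm below the unpressed top by pose, with about 3 N. I continue.

Call:
apply_moves --deltas '[{"fingers":0,"delta_pos":[4.4,-1.1,0],"angular":[0,0,0]},{"fingers":0,"delta_pos":[8.8,-2.0,0],"angular":[0,0,0]},{"fingers":0,"delta_pos":[13.2,-2.8,0],"angular":[0,0,0]},{"fingers":0,"delta_pos":[17.7,-3.5,0],"angular":[0,0,0]},{"fingers":0,"delta_pos":[22.1,-4.1,0],"angular":[0,0,0]},{"fingers":0,"delta_pos":[26.6,-4.6,0],"angular":[0,0,0]},{"fingers":0,"delta_pos":[31.1,-5.0,0],"angular":[0,0,0]},{"fingers":0,"delta_pos":[35.6,-5.3,0],"angular":[0,0,0]},{"fingers":0,"delta_pos":[40.1,-5.4,0],"angular":[0,0,0]},{"fingers":0,"delta_pos":[44.6,-5.5,0],"angular":[0,0,0]}]'

```text
clock: 7.6
tool_pos: [0.5392, -0.1398, 0.0607]
orientation: [-180.0, 0.0, -103.9]
force: [0.3, 1.2, 3.8]
opening: 0.0006
gripper_force: 1.6
```

```bash
python3 rd.py 3
```

```text
7.7 [ 539.1042 -140.1393   60.6942] F [ 0.5456 -0.1819  3.1968] tip 41.69423298121942 theta -0.005839731797875308 r 179.40277731024463
```

Call:
apply_moves --deltas '[{"fingers":0,"delta_pos":[4.5,0.1,0],"angular":[0,0,0]},{"fingers":0,"delta_pos":[9.0,0.3,0],"angular":[0,0,0]},{"fingers":0,"delta_pos":[13.5,0.6,0],"angular":[0,0,0]},{"fingers":0,"delta_pos":[17.9,1.0,0],"angular":[0,0,0]},{"fingers":0,"delta_pos":[22.4,1.5,0],"angular":[0,0,0]},{"fingers":0,"delta_pos":[26.9,2.2,0],"angular":[0,0,0]},{"fingers":0,"delta_pos":[31.3,2.9,0],"angular":[0,0,0]},{"fingers":0,"delta_pos":[35.7,3.8,0],"angular":[0,0,0]},{"fingers":0,"delta_pos":[40.1,4.7,0],"angular":[0,0,0]},{"fingers":0,"delta_pos":[44.5,5.8,0],"angular":[0,0,0]}]'

```text
clock: 8.75
tool_pos: [0.5228, -0.1816, 0.0607]
orientation: [-180.0, 0.0, -103.9]
force: [1.2, 1.0, 3.4]
opening: 0.0003
gripper_force: 1.6
```

```bash
python3 rd.py 3
```

```text
8.85 [ 522.5815 -181.8748   60.6863] F [ 0.3349 -0.3007  3.6611] tip 41.68633006754835 theta -0.25666857589144043 r 179.44796173233905
```

Call:
apply_moves --deltas '[{"fingers":0,"delta_pos":[4.3,1.2,0],"angular":[0,0,0]},{"fingers":0,"delta_pos":[8.6,2.5,0],"angular":[0,0,0]},{"fingers":0,"delta_pos":[12.9,3.9,0],"angular":[0,0,0]},{"fingers":0,"delta_pos":[17.1,5.4,0],"angular":[0,0,0]},{"fingers":0,"delta_pos":[21.4,7.0,0],"angular":[0,0,0]},{"fingers":0,"delta_pos":[25.5,8.7,0],"angular":[0,0,0]},{"fingers":0,"delta_pos":[29.6,10.5,0],"angular":[0,0,0]},{"fingers":0,"delta_pos":[33.7,12.4,0],"angular":[0,0,0]},{"fingers":0,"delta_pos":[37.7,14.5,0],"angular":[0,0,0]},{"fingers":0,"delta_pos":[41.7,16.6,0],"angular":[0,0,0]}]'

```text
clock: 9.9
tool_pos: [0.4965, -0.218, 0.0607]
orientation: [-180.0, 0.0, -103.9]
force: [0.3, 0.9, 2.1]
opening: 0.0007
gripper_force: 1.6
```

```bash
python3 rd.py 3; python3 - <<'E'
from h import *
im=ctrl.snapshot("side")[170:270,270:420,::-1];cv2.imwrite("pics/late.png",cv2.resize(im,None,fx=4,fy=4,interpolation=cv2.INTER_CUBIC))
E
```

```text
10.0 [ 496.2676 -218.2609   60.6707] F [ 0.3618 -0.3758  2.3566] tip 41.67072014796067 theta -0.5074743616006353 r 179.568221372914
```

View pics/late.png

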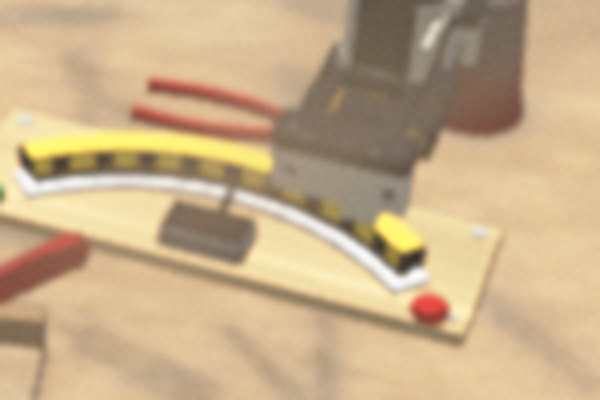

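The side view shows the fingertip at about (385,205), near the red end and on the strip, with about 35 mm to go. This is the last leg.

Call:
apply_moves --deltas '[{"fingers":0,"delta_pos":[3.9,2.2,0],"angular":[0,0,0]},{"fingers":0,"delta_pos":[7.8,4.5,0],"angular":[0,0,0]},{"fingers":0,"delta_pos":[11.6,6.9,0],"angular":[0,0,0]},{"fingers":0,"delta_pos":[15.3,9.4,0],"angular":[0,0,0]},{"fingers":0,"delta_pos":[19.0,12.0,0],"angular":[0,0,0]},{"fingers":0,"delta_pos":[22.6,14.7,0],"angular":[0,0,0]},{"fingers":0,"delta_pos":[26.1,17.5,0],"angular":[0,0,0]},{"fingers":0,"delta_pos":[29.6,20.4,0],"angular":[0,0,0]},{"fingers":0,"delta_pos":[33.0,23.3,0],"angular":[0,0,0]},{"fingers":0,"delta_pos":[36.0,26.0,0],"angular":[0,0,0]}]'

```text
clock: 11.1
tool_pos: [0.4626, -0.2467, 0.0607]
orientation: [-180.0, -0.0, -103.9]
force: [1.9, 1.2, 2.3]
opening: 0.0004
gripper_force: 1.6
```

```bash
python3 rd.py 5; python3 - <<'E'
from h import *
im=ctrl.snapshot("side")[170:270,270:420,::-1];cv2.imwrite("pics/end.png",cv2.resize(im,None,fx=4,fy=4,interpolation=cv2.INTER_CUBIC))
E
```

```text
11.3 [ 462.2356 -246.7637   60.638 ] F [ 0.3826 -1.2181  2.9225] tip 41.63797198872618 theta -0.7551792351985808 r 179.76702796664458
```

View pics/end.png

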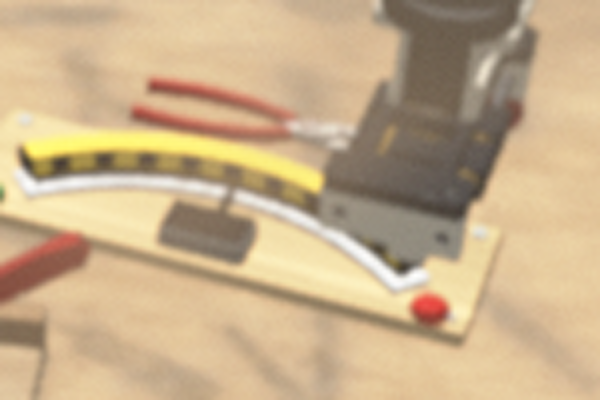

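The view shows the finger over the strip's red end, at about (410,255). It is still pressed about 4.4 mm at 2.9 N, and the other objects lie untouched, so I hand the job in.

```bash
python3 -c "
from plant import ctrl
print(ctrl.close_job())"
```

```text
the job is handed in; nothing more can be done
None
```

I traced the strip with closed fingers from the green end to the red end and handed the job in at about 11 s, still pressing at the red end. At every check along the way it was down about 4 mm, with 2.4–3.7 N measured.

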